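Weigh out walnuts and hold the scoop over the jar

TASK

Take the scoop by its grip, scoop up a few walnuts (two or more) from the tray, carry them over the row of jam jars without disturbing these, and tip at least two into the open jar on the scale. Then level the scoop and finish while still holding it, still and centred just above the jar's mouth (a finger's breadth or two), ready to add more but touching neither jar nor scale, so that the weight can be read; leave the jar standing on the scale.

Things in the scene. Friction and masses are not known exactly. Their poses are not given: they have to be found in the camera images.
- tray: Fixed long open aluminium tray of walnuts, left or right on the counter. Inside 220 mm long (its x, pointing roughly away from the robot) x 80 mm wide (y); walls 4 mm thick; floor 5 mm thick; top edge 40 mm above the counter. Origin: centre of the floor's underside. Upright wall at the -x end; at the +x end the floor stops at x = +110 mm and the end slopes up and outward at 35 degrees.
- scoop: Loose scoop (130 g) lying in the -x half of the tray, mouth (+x, open) towards the walnuts. Steel bowl 90 mm long (x) x 68 mm wide (y), floor 2 mm; sides 34 mm high, 20 mm near the mouth; back 38 mm. Above it, on an upright strip at the back, a level dark wooden grip bar: x -90 to +5 mm, 16 mm wide (y), z 55 to 79 mm. Origin: centre of the bowl's underside; z up when level.
- scoop_grip (a point): Middle of the scoop's grip bar near the balance point: at x = -35 mm, z = 67 mm in the scoop's frame; pinch it across y (16 mm). Pushed with more than some 10 N the scoop may pivot about the pinch.
- scoop_bowl (a point): Centre of the scoop's inner floor, 2 mm above its origin.
- scoop_lip (a point): Middle of the lower front edge of the scoop's mouth: x = +45 mm, z = 0 in its frame.
- scale: Fixed counter scale, grey housing 200 x 190 mm with a steel plate on top (150 x 170 mm), plate surface 55 mm above the counter. Origin under its centre. It stands on the other side of the row of jam jars from the tray.
- jar: Loose open clear jar standing on the scale's plate, 350 g, 100 mm tall, outside diameter 100 mm at the foot and 104 mm at the rim, wall 4 mm (mouth 96 mm wide inside), floor 6 mm. Origin: centre of its underside.
- jar_rim (a point): Centre of the jar's mouth, level with the rim (100 mm above the jar's underside, 155 mm above the counter).
- nut0_center (a point): Centre of a loose walnut, 14 g, 29 mm long and 25 mm thick, in the +x half of the tray; all six are alike and can roll.
- nut1_center (a point): Centre of a loose walnut, 14 g, 29 mm long and 25 mm thick, in the +x half of the tray; all six are alike and can roll.
- nut2_center (a point): Centre of a loose walnut, 14 g, 29 mm long and 25 mm thick, in the +x half of the tray; all six are alike and can roll.
- nut3_center (a point): Centre of a loose walnut, 14 g, 29 mm long and 25 mm thick, in the +x half of the tray; all six are alike and can roll.
- nut4_center (a point): Centre of a loose walnut, 14 g, 29 mm long and 25 mm thick, in the +x half of the tray; all six are alike and can roll.
- nut5_center (a point): Centre of a loose walnut, 14 g, 29 mm long and 25 mm thick, in the +x half of the tray; all six are alike and can roll.
- jam0: Loose full jam jar with lid, 70 mm diameter, 120 mm tall, 500 g, one of three in a row between tray and scale. Origin: centre of its underside.
- jam1: Loose full jam jar with lid, 70 mm diameter, 120 mm tall, 500 g, one of three in a row between tray and scale. Origin: centre of its underside.
- jam2: Loose full jam jar with lid, 70 mm diameter, 120 mm tall, 500 g, one of three in a row between tray and scale. Origin: centre of its underside.
Things that resemble listed ones, but are neither listed nor needed, are in the scene too. What is shaped like the scoop but blue is not meant.

How it is judged:
By the outcome, as a careful person would: the job done as asked, in the order asked, and still so for the second after the job is handed in, while the arm keeps its last pose, push and grip.
It also fails if it takes over 54 s, if anything falls off the work surface, if the arm or the gripper's body presses on something with over 40 N, if the wrist force passes 120 N, or if a joint passes its speed limit or range.

ROBOT

A 6-joint arm with a two-finger parallel gripper is mounted at the origin on the work surface. World frame = base frame: x ahead of the robot, y to its left, z up, the work surface at z = 0. Lengths are in m, angles in rad, forces in N, time in s.
With the tool pointing down it reaches from about 0.3 to 0.775 m from the base axis. Payload 14.6 kg.
Tool frame: the origin (TCP) lies between the finger pads; the fingertips stand 19 mm ahead of it and the grasp point (between the pads) is the TCP; z points along the fingers, y is the line along which they close (so a half turn about z gives the same grasp; the last joint's range is limited). The gripper opens to 85 mm and grips with 20 to 120 N. Pads are 22 mm wide; open, the fingers measure 114 mm over their backs; the gripper's body (76 mm by 85 mm) begins 54 mm behind the grasp point. The pads swing forward as they close: fully open they stand 13 mm farther back than shut.
Start: joints at [1.044, 0.3, 1.521, -0, 1.321, -0.067], TCP at [0.244, 0.493, 0.225] pointing down, gripper open.
Joint ranges: [-3.03, 3.03], [-0.79, 2.21], [0.23, 2.52], [-1.04, 4.18], [0, 3.07], [-2.55, 2.55]. Speed limits (rad/s): [2.22, 2.22, 2.57, 3.14, 3.14, 3.14].

INTERFACE

Orientations are given as a unit quaternion [w, x, y, z].
In Python, from workcell import arm gives the robot as it stands.
- The arm moves only by the tool play_rows, never from a script. Its argument "moves" is a list of rows, each an object of numbers: "ax", "ay", "az": the turn, a rotation vector about the tool's x, y, z in units of 6 degrees (1.0 is 6 degrees); "dx", "dy", "dz": the shift along the tool's x, y, z in units of 50 mm (1.0 is 50 mm); "grip": the finger opening in mm, from 0 to 85.4. A call has 1 to 10 rows; each row shifts and turns the commanded pose from where the row before left it, along the tool's axes as they then stand; what a row does not reach is not made up. A row lasts 1/8 s, in which the tool goes at most 62.5 mm and 10.7 degrees, less where a joint would pass 70% of its speed; a pose out of reach is approached as far as the arm can. A call is refused whole if a number of a shift passes 1 or a number of a turn 1, either way. A call with a gripper value outside its range is refused whole. The fingers move at their own pace and stop on an object; "squeeze" is the grip in N (left out, the last holds). Time passes only in rows, so rows that do not move let the fingers close. It gives the time, the measured TCP pose, the force, the opening and the grip force at its end, in the units of the state.
- arm.sense(): the state, without advancing time (a new reading comes with each control period).
- arm.snapshot(name): name is "side" or "top"; returns the picture (420x560x3 uint8, blue, green, red); there is no depth.
- arm.calibration(name): a dict with "K" (3x3 intrinsics, pixels), "k1" (the pictures are not rectified: a ray, as slopes to the right and down, at radius r is drawn at 1 + k1 r^2 times it, then the intrinsics apply), "R" (3x3) and "t" (3): a world point X has camera coordinates R X + t. Camera axes: x right, y down, z forward; pixel columns grow to the right and rows downward; lengths in m; the calibration is good to about 2 mm. A picture is of the moment at which its call begins. calibration takes no time and is no camera call.
- arm.close_job(): hands the job in; it is judged then, once.
The state is a dict: "clock": time; "qpos": joint angles; "joint_velocities": joint speeds; "tau": joint torques, N m; "tool_pos": TCP position; "ee_rot": TCP orientation; "ft_force": force on the tool from outside, world axes, zero at the start; "ft_torque": the same for the moment, N m; "gripper_width": opening from 0.0 (shut) to 1.0 (fully open); "grasp_force": force on a finger pad.
Only numpy, scipy, OpenCV 4.12 (cv2) and the standard library are available. Lean on these libraries where they do the work, as an engineer would, in place of code of your own. Each camera call takes 0.05 s, during which the arm holds its last target. There are 200 camera calls.

## Working session

There is one attempt and no reset: what is moved stays moved. The work goes in short steps, Python scripts to look and compute and a tool call to move; the robot and the scene stay as the last step left them, time stands still between calls to the robot, and variables do not carry over. Pictures are saved under pics/ and viewed, at most 10 in all, crops included, and the job is handed in when it is done.

Besides the shell and the picture viewer there is one more tool, called after "Call:" as a command line: name --argument value ..., lists and objects as JSON in quotes. play_rows: Moves the arm, as the interface text tells. Its arguments: {"type":"object","properties":{"moves":{"type":"array","items":{"type":"object","properties":{"ax":{"type":"number"},"ay":{"type":"number"},"az":{"type":"number"},"dx":{"type":"number"},"dy":{"type":"number"},"dz":{"type":"number"},"grip":{"type":"number"}}}},"squeeze":{"type":"number"}},"required":["moves"]}

```bash
mkdir -p pics; python3 - <<'E'
from workcell import arm
import cv2,numpy as np
for n in ("side","top"):
    im=arm.snapshot(n); cv2.imwrite(f"pics/{n}0.png",im)
    c=arm.calibration(n); print(n,{k:np.round(v,4).tolist() for k,v in c.items()})
print(arm.sense())
E
ls
```

```text
side {'K': [[424.5538, 0.0, 274.0686], [0.0, 424.5538, 214.2521], [0.0, 0.0, 1.0]], 'k1': 0.0099, 'R': [[0.9736, -0.2283, -0.0057], [-0.1495, -0.618, -0.7719], [0.1727, 0.7523, -0.6357]], 't': [-0.4552, 0.13, 1.0268]}
top {'K': [[484.557, 0.0, 279.3276], [0.0, 484.557, 205.5039], [0.0, 0.0, 1.0]], 'k1': 0.0335, 'R': [[0.0196, -0.9998, -0.0006], [-0.9932, -0.0194, -0.1147], [0.1147, 0.0028, -0.9934]], 't': [-0.0323, 0.477, 1.2366]}
{'clock': 0.1, 'qpos': array([ 1.04441005e+00,  3.00443640e-01,  1.52153400e+00, -1.05695746e-05,
        1.32068851e+00, -6.65933178e-02]), 'joint_velocities': array([-0.00049592, -0.00235393, -0.00197941,  0.00211059,  0.00033187,
       -0.00139024]), 'tau': array([-3.25424880e-04, -5.44381285e+01, -3.62369549e+01, -1.42605204e-04,
        3.05750000e-03,  1.53491641e-06]), 'tool_pos': array([0.2439606 , 0.49268849, 0.2241563 ]), 'ee_rot': array([-1.51922565e-04,  2.27875419e-01,  9.73690148e-01, -5.14823948e-04]), 'ft_force': array([-0.95800435, -0.36194634,  0.0827278 ]), 'ft_torque': array([-0.02620413, -0.02429189, -0.01236036]), 'grasp_force': 0.0, 'gripper_width': 0.9991532822347873}
pics
```

View pics/top0.png

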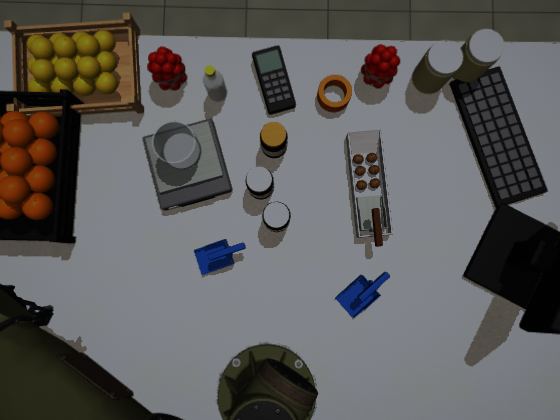

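View pics/side0.png

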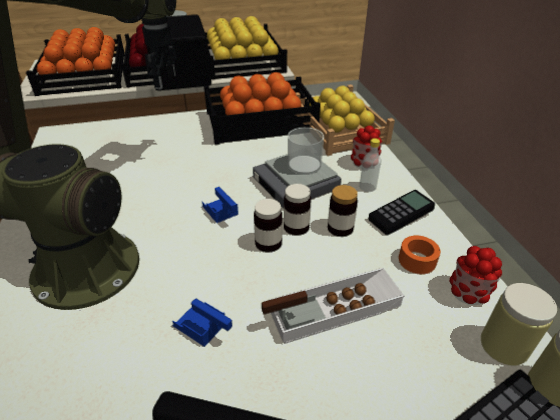

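Top view: candidates for the scoop are the steel scoop with a dark wooden grip in the tray (370,215), and blue ones at (215,255) and (360,295). By the description it is the steel one. The open jar on the scale is at (177,147), and the jam jars are at (274,138), (260,182) and (277,215). In the side view the jar is at (305,150) and the tray at (335,305). I'll check with a close crop.

```bash
cat > h.py <<'E'
import numpy as np, cv2
from workcell import arm
C={n:arm.calibration(n) for n in("side","top")}
def ray(n,u,v):
    c=C[n]; K=np.array(c["K"]); d=np.array([(u-K[0,2])/K[0,0],(v-K[1,2])/K[1,1]]); s=d.copy()
    for _ in range(8): s=d/(1+c["k1"]*(s@s))
    R=np.array(c["R"]); o=-R.T@np.array(c["t"]); w=R.T@np.array([*s,1]); return o,w/np.linalg.norm(w)
def plane(n,u,v,z):
    o,w=ray(n,u,v); return o+w*(z-o[2])/w[2]
def tri(a,b):
    (o1,w1),(o2,w2)=ray("top",*a),ray("side",*b)
    s=np.linalg.lstsq(np.c_[w1,-w2],o2-o1,rcond=None)[0]; p,q=o1+s[0]*w1,o2+s[1]*w2
    return (p+q)/2,np.linalg.norm(p-q)
def proj(n,X):
    c=C[n]; x=np.array(c["R"])@X+c["t"]; s=x[:2]/x[2]; s=s*(1+c["k1"]*(s@s)); K=np.array(c["K"]); return s*[K[0,0],K[1,1]]+K[:2,2]
E
python3 - <<'E'
import cv2,numpy as np
t=cv2.imread("pics/top0.png");s=cv2.imread("pics/side0.png")
a=cv2.resize(t[122:247,335:402],None,fx=4.8,fy=4.8,interpolation=cv2.INTER_CUBIC)
b=cv2.resize(s[260:350,250:410],None,fx=2.9,fy=2.9,interpolation=cv2.INTER_CUBIC)
j=cv2.resize(t[110:240,140:300],None,fx=2.9,fy=2.6,interpolation=cv2.INTER_CUBIC)
o=np.zeros((600,800,3),np.uint8);o[:a.shape[0],:a.shape[1]]=a;o[:b.shape[0],330:330+b.shape[1]]=b;o[261:261+j.shape[0],330:330+j.shape[1]]=j
cv2.imwrite("pics/crop0.png",o);print(a.shape,b.shape,j.shape)
E
```

```text
(600, 322, 3) (261, 464, 3) (338, 464, 3)
```

View pics/crop0.png

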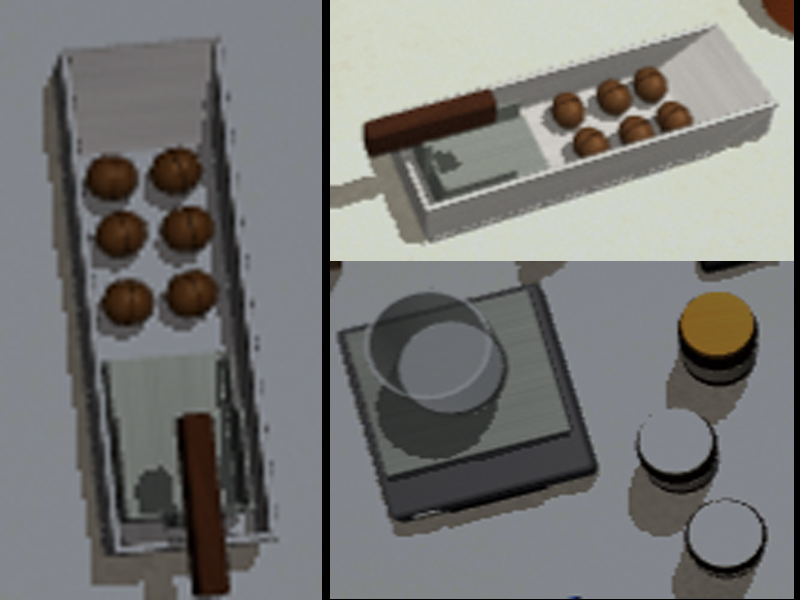

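```bash
python3 - <<'E'
from h import *
np.set_printoptions(precision=4,suppress=True)
T=lambda x,y:(335+x/4.8,122+y/4.8)
for nm,p in dict(FL=(65,55),FR=(217,42),NL=(115,548),NR=(268,538)).items(): print(nm,plane("top",*T(*p),.04))
for nm,p in dict(farL=(180,417),farR=(210,414),nearL=(194,594),nearR=(228,591)).items(): print(nm,plane("top",*T(*p),.084))
for p in [(112,178),(176,170),(121,235),(187,230),(128,302),(191,293)]: print("nut",plane("top",*T(*p),.018))
for p in [(104,362),(220,356)]: print("lip",plane("top",*T(*p),.02))
J=lambda x,y:(140+(x-330)/2.9,110+(y-261)/2.6)
print("rim",[plane("top",*J(*p),.155) for p in [(365,345),(492,345),(430,291),(430,399)]])
for p in [(717,325),(677,442),(725,535)]: print("jam",plane("top",*J(*p),.12))
# masks: bar both views
for n in("top","side"):
    im=cv2.imread(f"pics/{n}0.png").astype(int);b,g,r=im[...,0],im[...,1],im[...,2]
    m=((r-b>25)&(r<110)&(r>1.6*g)).astype(np.uint8); 
    box=(365,200,390,250) if n=="top" else (258,280,312,318)
    mm=np.zeros_like(m);mm[box[1]:box[3],box[0]:box[2]]=m[box[1]:box[3],box[0]:box[2]]
    c=max(cv2.findContours(mm,0,1)[0],key=cv2.contourArea);print(n,cv2.contourArea(c),cv2.minAreaRect(c),cv2.boxPoints(cv2.minAreaRect(c)).tolist())
    if n=="top":
        bp=cv2.boxPoints(cv2.minAreaRect(c));print([plane("top",*p,.084) for p in bp])
E
```

```text
FL [ 0.6699 -0.2009  0.04  ]
FR [ 0.6786 -0.2838  0.04  ]
NL [ 0.4011 -0.2285  0.04  ]
NR [ 0.4081 -0.3099  0.04  ]
farL [ 0.4671 -0.2549  0.084 ]
farR [ 0.469  -0.2704  0.084 ]
nearL [ 0.3759 -0.2618  0.084 ]
nearR [ 0.3778 -0.2792  0.084 ]
nut [ 0.6068 -0.2302  0.018 ]
nut [ 0.6119 -0.2655  0.018 ]
nut [ 0.5749 -0.2352  0.018 ]
nut [ 0.5783 -0.2715  0.018 ]
nut [ 0.5376 -0.2391  0.018 ]
nut [ 0.5432 -0.2736  0.018 ]
lip [ 0.5038 -0.2257  0.02  ]
lip [ 0.5083 -0.289   0.02  ]
rim [array([0.6079, 0.2815, 0.155 ]), array([0.6101, 0.1779, 0.155 ]), array([0.6596, 0.2306, 0.155 ]), array([0.5589, 0.2264, 0.155 ])]
jam [ 0.6418 -0.0054  0.12  ]
jam [0.5293 0.0258 0.12  ]
jam [ 0.4428 -0.0162  0.12  ]
top 161.5 ((377.5099182128906, 226.59901428222656), (37.31389617919922, 5.4727044105529785), 84.2894058227539) [[372.9306945800781, 208.3069305419922], [378.3762512207031, 207.7623748779297], [382.0891418457031, 244.89109802246094], [376.6435852050781, 245.43565368652344]]
[array([ 0.4686, -0.256 ,  0.084 ]), array([ 0.4702, -0.2695,  0.084 ]), array([ 0.3783, -0.2782,  0.084 ]), array([ 0.3767, -0.2648,  0.084 ])]
side 228.5 ((283.9076843261719, 299.6615295410156), (6.841053009033203, 45.080780029296875), 74.74488067626953) [[261.26153564453125, 302.29229736328125], [304.75384521484375, 290.4307861328125], [306.5538330078125, 297.03076171875], [263.0615234375, 308.89227294921875]]
```

Steel scoop with the brown grip is confirmed. Its grip lies toward the tray's -x end (top px ≈377,226), and there are six nuts in two columns ahead of it. Before reaching, I'll make short test tilts so I can fit a reach model for the pour.

Call:
play_rows --moves '[{"ax":1,"grip":85},{"ax":1},{"ax":1},{"ax":1},{"ax":1,"dz":-0.5}]'

```text
validation failed for argument at $.mo...
```

```bash
cat > log.py <<'E'
from workcell import arm
import json
s=arm.sense();s={k:(v.tolist() if hasattr(v,'tolist') else v) for k,v in s.items()}
open("log.txt","a").write(json.dumps(s)+"\n")
print([round(x,3) for x in s['qpos']],[round(x,4) for x in s['tool_pos']],[round(x,3) for x in s['ee_rot']],s['clock'])
E
python3 log.py
```

```text
[1.044, 0.3, 1.522, -0.0, 1.321, -0.067] [0.244, 0.4927, 0.2242] [-0.0, 0.228, 0.974, -0.001] 0.1
```

Call:
play_rows --moves '[{"ax":-1,"ay":1},{"ax":-1,"ay":1},{"ax":-1,"ay":1},{"ax":-1,"ay":1},{"ax":-1,"ay":1}]'

```text
validation failed for argument at $.mo...
```

```bash
python3 log.py
```

```text
[1.044, 0.3, 1.522, -0.0, 1.321, -0.067] [0.244, 0.4927, 0.2242] [-0.0, 0.228, 0.974, -0.001] 0.1
```

Call:
play_rows --moves '[{"ax":1,"ay":0,"az":0,"dx":0,"dy":0,"dz":0,"grip":85},{"ax":1,"ay":0,"az":0,"dx":0,"dy":0,"dz":0,"grip":85},{"ax":1,"ay":0,"az":0,"dx":0,"dy":0,"dz":0,"grip":85},{"ax":1,"ay":0,"az":0,"dx":0,"dy":0,"dz":-0.5,"grip":85}]' --squeeze 60

```text
clock: 0.6
tool_pos: [0.2472, 0.4993, 0.2474]
ee_rot: [-0.048, 0.223, 0.952, -0.206]
ft_force: [-0.0, -0.7, 1.7]
gripper_width: 0.999
grasp_force: 0.0
```

```bash
python3 log.py
```

```text
[1.056, 0.554, 1.163, -0.024, 1.85, -0.057] [0.2472, 0.4993, 0.2474] [-0.048, 0.223, 0.952, -0.206] 0.6
```

Call:
play_rows --moves '[{"ax":-1,"ay":0,"az":0,"dx":0,"dy":0,"dz":0,"grip":85},{"ax":-1,"ay":0,"az":0,"dx":0,"dy":0,"dz":0,"grip":85},{"ax":-1,"ay":0,"az":0,"dx":0,"dy":0,"dz":0,"grip":85},{"ax":-1,"ay":0,"az":0,"dx":0,"dy":0,"dz":0,"grip":85},{"ax":0,"ay":1,"az":0,"dx":0,"dy":0,"dz":0,"grip":85},{"ax":0,"ay":1,"az":0,"dx":0,"dy":0,"dz":0,"grip":85},{"ax":0,"ay":1,"az":0,"dx":0,"dy":0,"dz":0,"grip":85},{"ax":0,"ay":1,"az":0,"dx":0,"dy":0,"dz":0,"grip":85}]'

```text
clock: 1.6
tool_pos: [0.2475, 0.4998, 0.2484]
ee_rot: [-0.204, 0.223, 0.952, 0.048]
ft_force: [-0.6, 0.6, 0.3]
gripper_width: 0.997
grasp_force: 0.0
```

```bash
python3 log.py
```

```text
[0.864, 0.337, 1.469, 0.412, 1.456, -0.32] [0.2475, 0.4998, 0.2484] [-0.204, 0.223, 0.952, 0.048] 1.6
```

Call:
play_rows --moves '[{"ax":0,"ay":-1,"az":0,"dx":0,"dy":0,"dz":0,"grip":85},{"ax":0,"ay":-1,"az":0,"dx":0,"dy":0,"dz":0,"grip":85},{"ax":0,"ay":-1,"az":0,"dx":0,"dy":0,"dz":0,"grip":85},{"ax":0,"ay":-1,"az":0,"dx":0,"dy":0,"dz":0,"grip":85},{"ax":0,"ay":0,"az":1,"dx":0,"dy":-0.5,"dz":0,"grip":85},{"ax":0,"ay":0,"az":1,"dx":0,"dy":-0.5,"dz":0,"grip":85},{"ax":0,"ay":0,"az":1,"dx":0.5,"dy":0,"dz":0,"grip":85},{"ax":0,"ay":0,"az":1,"dx":0.5,"dy":0,"dz":0,"grip":85},{"ax":0,"ay":0,"az":1,"dx":0.5,"dy":0,"dz":0,"grip":85},{"ax":0,"ay":0,"az":1,"dx":0.5,"dy":0,"dz":0,"grip":85}]'

```text
clock: 2.85
tool_pos: [0.1551, 0.5298, 0.2482]
ee_rot: [0.0, 0.519, 0.855, -0.0]
ft_force: [-0.4, 0.4, -0.4]
gripper_width: 0.995
grasp_force: 0.0
```

```bash
python3 log.py
```

```text
[1.22, 0.287, 1.482, 0.0, 1.373, 0.74] [0.1551, 0.5298, 0.2482] [0.0, 0.519, 0.855, -0.0] 2.85
```

Call:
play_rows --moves '[{"ax":0,"ay":0,"az":1,"dx":0,"dy":1,"dz":0,"grip":85},{"ax":0,"ay":0,"az":1,"dx":0,"dy":1,"dz":0,"grip":85},{"ax":0,"ay":0,"az":1,"dx":0,"dy":1,"dz":0,"grip":85},{"ax":0,"ay":0,"az":1,"dx":0,"dy":1,"dz":0,"grip":85},{"ax":0,"ay":0,"az":1,"dx":0,"dy":1,"dz":0,"grip":85},{"ax":0,"ay":0,"az":1,"dx":0,"dy":1,"dz":0,"grip":85},{"ax":0,"ay":0,"az":1,"dx":0,"dy":1,"dz":0,"grip":85},{"ax":0,"ay":0,"az":1,"dx":0,"dy":1,"dz":0,"grip":85},{"ax":0,"ay":0,"az":1,"dx":0,"dy":1,"dz":0,"grip":85},{"ax":0,"ay":0,"az":1,"dx":0,"dy":1,"dz":0,"grip":85}]'

```text
clock: 4.1
tool_pos: [0.6268, 0.5274, 0.2428]
ee_rot: [-0.0, 0.877, 0.481, 0.001]
ft_force: [-14.0, -11.6, 16.0]
gripper_width: 0.995
grasp_force: 0.0
```

```bash
python3 log.py
```

```text
[0.655, 1.081, 0.234, 0.0, 1.824, 1.223] [0.6268, 0.5274, 0.2428] [-0.0, 0.877, 0.481, 0.001] 4.1
```

Call:
play_rows --moves '[{"ax":0,"ay":0,"az":1,"dx":0,"dy":0.5,"dz":0,"grip":50},{"ax":0,"ay":0,"az":1,"dx":0,"dy":0.5,"dz":0,"grip":50},{"ax":0,"ay":0,"az":1,"dx":0,"dy":0.5,"dz":0,"grip":50},{"ax":0,"ay":0,"az":1,"dx":0,"dy":0.5,"dz":0,"grip":50},{"ax":0,"ay":0,"az":1,"dx":0,"dy":0.5,"dz":0,"grip":50},{"ax":0,"ay":0,"az":1,"dx":0,"dy":0.5,"dz":0,"grip":50},{"ax":0,"ay":0,"az":1,"dx":0,"dy":0.5,"dz":0,"grip":50},{"ax":0,"ay":0,"az":1,"dx":0,"dy":0.5,"dz":0,"grip":50},{"ax":0,"ay":0,"az":0.65,"dx":0,"dy":0.5,"dz":0,"grip":50}]'

```text
clock: 5.22
tool_pos: [0.733, 0.3373, 0.2381]
ee_rot: [-0.005, 0.999, 0.049, 0.006]
ft_force: [-0.1, -0.9, -0.9]
gripper_width: 0.59
grasp_force: 0.0
```

```bash
python3 log.py; cat > go.py <<'E'
import sys,numpy as np
from scipy.spatial.transform import Rotation as R
from workcell import arm
# args: x y z [yaw_deg of tool x, pitch_deg mouth-up]
a=list(map(float,sys.argv[1:]));s=arm.sense()
q=s["ee_rot"];Q=R.from_quat([q[1],q[2],q[3],q[0]])
d=Q.inv().apply(np.array(a[:3])-s["tool_pos"]);print("shift units",np.round(d/.05,3),"pos",np.round(s["tool_pos"],4),"x-axis",np.round(Q.as_matrix()[:,0],3))
if len(a)>3:
    T=R.from_euler("z",a[3],degrees=True)*R.from_euler("x",180,degrees=True)*R.from_euler("y",a[4],degrees=True)
    print("turn units",np.round(np.degrees((Q.inv()*T).as_rotvec())/6,3))
print(np.round(s["ft_force"],1),s["gripper_width"],s["grasp_force"],s["clock"])
E
python3 go.py .431 -.2663 .15 5.6 0
```

```text
[0.384, 0.988, 0.413, 0.005, 1.725, 1.858] [0.733, 0.3373, 0.2381] [-0.005, 0.999, 0.049, 0.006] 5.225
shift units [-7.209 11.44   1.57 ] pos [0.733  0.3373 0.2381] x-axis [0.995 0.097 0.013]
turn units [-0.082 -0.123 -0.002]
[-0.1 -0.9 -0.9] 0.5898030606781117 0.0 5.225
```

Call:
play_rows --moves '[{"ax":-0.1,"ay":-0.1,"az":0,"dx":-0.7,"dy":0.8,"dz":0,"grip":50},{"ax":0,"ay":0,"az":0,"dx":-0.7,"dy":0.9,"dz":0,"grip":50},{"ax":0,"ay":0,"az":0,"dx":-0.7,"dy":0.9,"dz":0,"grip":50},{"ax":0,"ay":0,"az":0,"dx":-0.7,"dy":0.9,"dz":0,"grip":50},{"ax":0,"ay":0,"az":0,"dx":-0.7,"dy":0.9,"dz":0,"grip":50},{"ax":0,"ay":0,"az":0,"dx":-0.7,"dy":0.9,"dz":0,"grip":50},{"ax":0,"ay":0,"az":0,"dx":-0.7,"dy":0.9,"dz":0,"grip":50},{"ax":0,"ay":0,"az":0,"dx":-0.7,"dy":0.9,"dz":0,"grip":50},{"ax":0,"ay":0,"az":0,"dx":-0.7,"dy":0.9,"dz":0,"grip":50},{"ax":0,"ay":0,"az":0,"dx":-0.5,"dy":0.9,"dz":0,"grip":50}]'

```text
clock: 6.48
tool_pos: [0.4489, -0.1263, 0.2371]
ee_rot: [-0.001, 0.999, 0.05, 0.003]
ft_force: [0.4, -0.9, -0.2]
gripper_width: 0.584
grasp_force: 0.0
```

```bash
python3 log.py; python3 go.py .431 -.2663 .15 5.6 0
cat > fk.py <<'E'
import numpy as np, json
from scipy.spatial.transform import Rotation as R
from scipy.optimize import least_squares
rv=lambda ax,t:R.from_euler(ax,t)
def fk(q,p):
    a1,off,d1,L1,a3,L2,L6,s3=p
    A=rv("z",q[0]);x=A.apply([a1,off,d1]);A=A*rv("y",q[1]);x=x+A.apply([0,0,L1]);A=A*rv("y",q[2]);x=x+A.apply([a3,0,L2])
    A=A*rv("z",q[3])*rv("y",q[4]);A=A*rv("z",q[5]); x=x+A.apply([0,0,L6]);return x,A
if __name__=="__main__":
    D=[json.loads(l) for l in open("log.txt")]
    f=lambda p:np.concatenate([fk(d["qpos"],p)[0]-d["tool_pos"] for d in D])
    s=least_squares(f,[.0,.037,.4,.4,0,.4,.2,0]);p=s.x;print(p.round(4),"max",abs(s.fun).max());np.save("p.npy",p)
    for d in D:
        q=d["ee_rot"];Q=R.from_quat([q[1],q[2],q[3],q[0]]);print((fk(d["qpos"],p)[1].inv()*Q).as_rotvec().round(3))
E
python3 fk.py
```

```text
[-0.355, 0.099, 1.733, 0.004, 1.305, 1.115] [0.4489, -0.1263, 0.2371] [-0.001, 0.999, 0.05, 0.003] 6.475
shift units [-0.648  2.751  1.736] pos [ 0.4489 -0.1263  0.2371] x-axis [0.995 0.1   0.006]
turn units [-0.008 -0.059  0.024]
[ 0.4 -0.9 -0.2] 0.5836785392086007 0.0 6.475
[-0.      0.0366  0.2212  0.4242  0.0409  0.4475  0.2514  0.    ] max 7.375181798607855e-09
[-0.    -0.     1.571]
[-0.    -0.     1.571]
[-0.     0.     1.571]
[-0.     0.     1.571]
[0.    0.    1.571]
[-0.     0.     1.571]
[0.    0.    1.571]
[-0.     0.     1.571]
```

Call:
play_rows --moves '[{"ax":0,"ay":-0.06,"az":0,"dx":-0.3,"dy":0.9,"dz":0.2,"grip":50},{"ax":0,"ay":0,"az":0,"dx":-0.3,"dy":0.9,"dz":0.2,"grip":50},{"ax":0,"ay":0,"az":0,"dx":-0.05,"dy":0.95,"dz":0.2,"grip":50},{"ax":0,"ay":0,"az":0,"dx":0,"dy":0,"dz":0.6,"grip":50},{"ax":0,"ay":0,"az":0,"dx":0,"dy":0,"dz":0.6,"grip":50},{"ax":0,"ay":0,"az":0,"dx":0,"dy":0,"dz":0.4,"grip":50}]'

```text
clock: 7.22
tool_pos: [0.4312, -0.2648, 0.1253]
ee_rot: [-0.001, 0.999, 0.05, -0.001]
ft_force: [1.7, -0.0, -0.0]
gripper_width: 0.591
grasp_force: 0.0
```

```bash
python3 log.py; python3 go.py .431 -.2663 .072 5.6 0; python3 - <<'E'
from h import *
t,s=arm.snapshot("top"),arm.snapshot("side")
a=cv2.resize(t[122:262,335:435],None,fx=4,fy=4,interpolation=cv2.INTER_CUBIC);b=cv2.resize(s[230:350,240:340],None,fx=4,fy=4,interpolation=cv2.INTER_CUBIC)
o=np.zeros((560,800,3),np.uint8);o[:,:400]=a;o[:480,400:]=b;cv2.imwrite("pics/g1.png",o)
E
```

```text
[-0.623, 0.313, 1.751, 0.001, 1.08, 0.847] [0.4312, -0.2648, 0.1253] [-0.001, 0.999, 0.05, -0.001] 7.225
shift units [-0.006  0.032  1.065] pos [ 0.4312 -0.2648  0.1253] x-axis [ 0.995  0.1   -0.002]
turn units [-0.02   0.015  0.021]
[ 1.7 -0.  -0. ] 0.5912818741511994 0.0 7.225
```

View pics/g1.png

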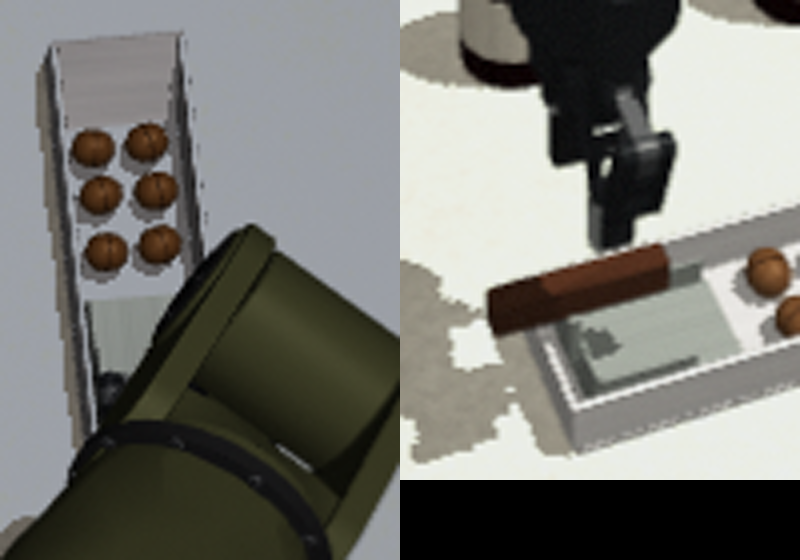

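The fingers stand straddling the bar (side crop ~ (610,240)), so I'll descend and pinch.

Call:
play_rows --moves '[{"ax":0,"ay":0,"az":0,"dx":0,"dy":0.03,"dz":0.5,"grip":50},{"ax":0,"ay":0,"az":0,"dx":0,"dy":0,"dz":0.4,"grip":50},{"ax":0,"ay":0,"az":0,"dx":0,"dy":0,"dz":0.16,"grip":50},{"ax":0,"ay":0,"az":0,"dx":0,"dy":0,"dz":0,"grip":5},{"ax":0,"ay":0,"az":0,"dx":0,"dy":0,"dz":0,"grip":5},{"ax":0,"ay":0,"az":0,"dx":0,"dy":0,"dz":0,"grip":5},{"ax":0,"ay":0,"az":0,"dx":0,"dy":0,"dz":0,"grip":5},{"ax":0,"ay":0,"az":0,"dx":0,"dy":0,"dz":0,"grip":5}]' --squeeze 100

```text
clock: 8.32
tool_pos: [0.4324, -0.2666, 0.0752]
ee_rot: [0.0, 0.999, 0.05, 0.001]
ft_force: [-2.6, 2.4, 7.2]
gripper_width: 0.117
grasp_force: 98.2
```

```bash
python3 log.py; python3 go.py .431 -.2663 .072 5.6 0
```

```text
[-0.625, 0.389, 1.784, 0.001, 0.968, 0.845] [0.4324, -0.2666, 0.0752] [0.0, 0.999, 0.05, 0.001] 8.325
shift units [-0.026 -0.009  0.064] pos [ 0.4324 -0.2666  0.0752] x-axis [0.995 0.1   0.001]
turn units [ 0.001 -0.011  0.025]
[-2.6  2.4  7.2] 0.1174415174761621 98.21852395310998 8.325
```

Call:
play_rows --moves '[{"ax":0,"ay":0,"az":0,"dx":0.15,"dy":0,"dz":-0.03,"grip":5},{"ax":0,"ay":0,"az":0,"dx":0.25,"dy":0,"dz":0,"grip":5},{"ax":0,"ay":0,"az":0,"dx":0.3,"dy":0,"dz":0,"grip":5},{"ax":0,"ay":0,"az":0,"dx":0.3,"dy":0,"dz":0,"grip":5},{"ax":0,"ay":0,"az":0,"dx":0.3,"dy":0,"dz":0,"grip":5},{"ax":0,"ay":0,"az":0,"dx":0.3,"dy":0,"dz":0,"grip":5}]'

```text
clock: 9.07
tool_pos: [0.5126, -0.2583, 0.0753]
ee_rot: [-0.0, 0.999, 0.05, -0.0]
ft_force: [-3.3, -0.8, 1.3]
gripper_width: 0.121
grasp_force: 98.6
```

```bash
python3 go.py .431 -.2663 .072 5.6 0;cat > look.py <<'E'
from h import *
import sys
t,s=arm.snapshot("top"),arm.snapshot("side")
x,y,u,v=map(int,sys.argv[2:6])
o=np.hstack([cv2.resize(i,None,fx=4,fy=4,interpolation=cv2.INTER_CUBIC) for i in(t[y:y+140,x:x+100],s[v:v+140,u:u+100])]);cv2.imwrite(f"pics/{sys.argv[1]}.png",o)
E
python3 look.py g2 335 110 300 225
```

```text
shift units [-1.64  -0.004  0.067] pos [ 0.5126 -0.2583  0.0753] x-axis [ 0.995  0.1   -0.   ]
turn units [-0.008  0.002  0.026]
[-3.3 -0.8  1.3] 0.12065982324155851 98.59605588018894 9.075
```

View pics/g2.png

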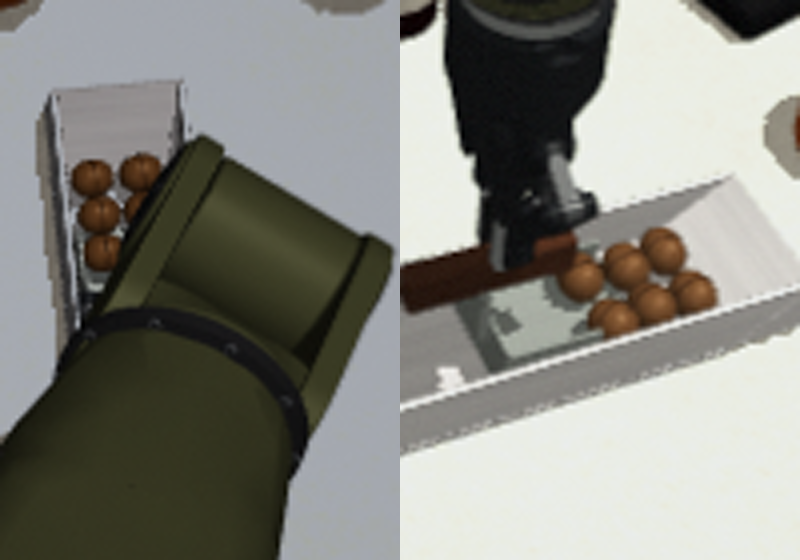

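Nuts are entering the bowl (side crop: nuts at (580,275)-(690,290), with the lip below them). I'll push to the ramp, then tip the mouth up.

Call:
play_rows --moves '[{"ax":0,"ay":0,"az":0,"dx":0.25,"dy":0,"dz":0,"grip":5},{"ax":0,"ay":0,"az":0,"dx":0.25,"dy":0,"dz":0,"grip":5},{"ax":0,"ay":0.3,"az":0,"dx":0.15,"dy":0,"dz":-0.02,"grip":5},{"ax":0,"ay":1,"az":0,"dx":0,"dy":0,"dz":-0.04,"grip":5},{"ax":0,"ay":1,"az":0,"dx":-0.05,"dy":0,"dz":-0.1,"grip":5},{"ax":0,"ay":1,"az":0,"dx":-0.1,"dy":0,"dz":-0.2,"grip":5},{"ax":0,"ay":0.5,"az":0,"dx":-0.1,"dy":0,"dz":-0.3,"grip":5}]'

```text
clock: 10.05
tool_pos: [0.5229, -0.2573, 0.1038]
ee_rot: [-0.01, 0.979, 0.049, 0.199]
ft_force: [-0.3, -0.2, -1.1]
gripper_width: 0.119
grasp_force: 98.3
```

```bash
python3 log.py; python3 go.py .431 -.2663 .072 5.6 23;python3 look.py g3 335 90 310 200
```

```text
[-0.634, 0.365, 1.794, 0.407, 0.721, 0.566] [0.5229, -0.2573, 0.1038] [-0.01, 0.979, 0.049, 0.199] 10.05
shift units [-1.949 -0.002 -0.133] pos [ 0.5229 -0.2573  0.1038] x-axis [0.916 0.091 0.39 ]
turn units [-0.013  0.011  0.01 ]
[-0.3 -0.2 -1.1] 0.11880032430335834 98.27935857698321 10.05
```

View pics/g3.png

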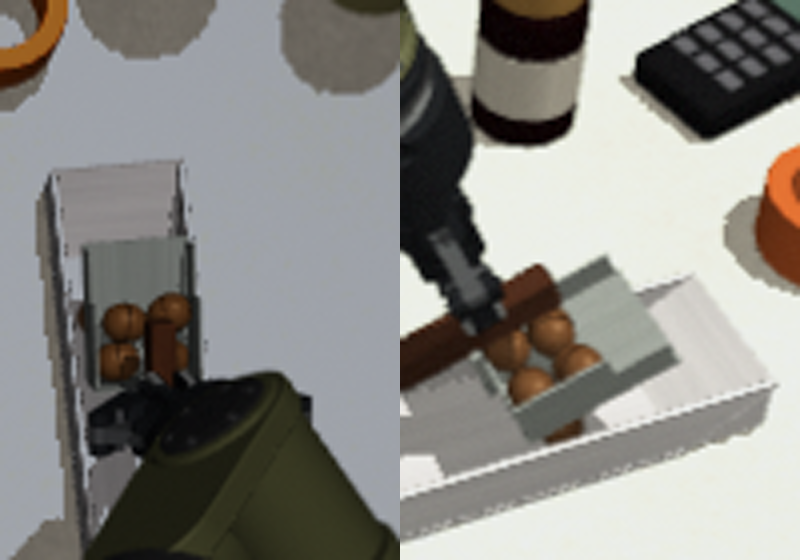

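The scoop holds four nuts (top crop (123,322), (170,312), (120,360), (180,355)). Now I'll find which yaw lets the arm tip at the jar within joint range.

```bash
cat > ik.py <<'E'
from fk import *
p=np.load("p.npy");lo=np.array([-3.03,-.79,.23,-1.04,0,-2.55]);hi=np.array([3.03,2.21,2.52,4.18,3.07,2.55])
def ori(yaw,pitch): return R.from_euler("z",yaw,degrees=True)*R.from_euler("x",180,degrees=True)*R.from_euler("y",pitch,degrees=True)
def tcp_from(pt,off,T): # scoop-frame offset (mm) from TCP: tool x fwd, tool z down
    return np.array(pt)-T.apply(np.array([off[0],0,-off[1]])/1000)
def ik(x,T,q0):
    f=lambda q:np.r_[(fk(q,p)[0]-x)*10,((T.inv()*fk(q,p)[1]*R.from_euler("z",np.pi/2)).as_rotvec())]
    s=least_squares(f,np.clip(q0,lo+1e-6,hi-1e-6),bounds=(lo,hi));return s.x,abs(s.fun).max()
E
python3 - <<'E'
from ik import *
np.set_printoptions(precision=2,suppress=True)
J=np.array([.609,.230])
for yaw in (0,30,60,90,110,120,130,150,170,190,200):
    u=np.array([np.cos(np.radians(yaw)),np.sin(np.radians(yaw))]);r=[]
    q=np.array([.3,.6,1.4,0.2,1.1,.3-np.radians(yaw-90)])
    for pitch in (20,0,-20,-40,-50,-60,-70):
        T=ori(yaw,pitch);L=np.r_[J-.012*u,.175 if pitch<0 else .19]
        q,e=ik(tcp_from(L,(80,-67),T),T,q);r.append((pitch,e<2e-3))
        if pitch==-60: q60=q.copy()
    print(yaw,[k for k in r],q60)
E
```

```text
0 [(20, np.True_), (0, np.True_), (-20, np.True_), (-40, np.True_), (-50, np.True_), (-60, np.False_), (-70, np.False_)] [0.21 1.18 0.23 0.51 2.63 2.15]
30 [(20, np.True_), (0, np.True_), (-20, np.True_), (-40, np.True_), (-50, np.True_), (-60, np.False_), (-70, np.False_)] [ 0.37  1.16  0.23 -0.35  2.62  1.16]
60 [(20, np.True_), (0, np.True_), (-20, np.True_), (-40, np.True_), (-50, np.True_), (-60, np.True_), (-70, np.False_)] [ 0.49  1.14  0.32 -0.83  2.47  0.56]
90 [(20, np.True_), (0, np.True_), (-20, np.True_), (-40, np.True_), (-50, np.True_), (-60, np.True_), (-70, np.False_)] [ 0.59  0.85  0.84 -0.91  2.    0.44]
110 [(20, np.True_), (0, np.True_), (-20, np.True_), (-40, np.True_), (-50, np.True_), (-60, np.True_), (-70, np.False_)] [ 0.64  0.68  1.14 -0.99  1.69  0.36]
120 [(20, np.True_), (0, np.True_), (-20, np.True_), (-40, np.True_), (-50, np.True_), (-60, np.True_), (-70, np.False_)] [ 0.65  0.59  1.28 -1.04  1.53  0.32]
130 [(20, np.True_), (0, np.True_), (-20, np.True_), (-40, np.True_), (-50, np.True_), (-60, np.False_), (-70, np.False_)] [ 0.64  0.5   1.39 -1.04  1.37  0.25]
150 [(20, np.True_), (0, np.True_), (-20, np.True_), (-40, np.True_), (-50, np.True_), (-60, np.False_), (-70, np.False_)] [ 0.6   0.34  1.59 -1.04  1.02  0.05]
170 [(20, np.True_), (0, np.True_), (-20, np.True_), (-40, np.True_), (-50, np.True_), (-60, np.False_), (-70, np.False_)] [ 0.5   0.2   1.77 -1.04  0.61 -0.19]
190 [(20, np.False_), (0, np.True_), (-20, np.True_), (-40, np.True_), (-50, np.True_), (-60, np.False_), (-70, np.False_)] [ 0.37  0.12  1.91 -1.04  0.18 -0.44]
200 [(20, np.False_), (0, np.True_), (-20, np.True_), (-40, np.True_), (-50, np.True_), (-60, np.True_), (-70, np.False_)] [ 0.28  0.11  1.93  0.83  0.08 -2.43]
```

```bash
python3 - <<'E'
from ik import *
np.set_printoptions(precision=3,suppress=True)
J=np.array([.609,.230]);yaw=85;u=np.array([np.cos(np.radians(yaw)),np.sin(np.radians(yaw))])
print("up in tool",ori(5.6,23.5).inv().apply([0,0,1]))
T=ori(yaw,23.5);print("one 6deg world-yaw in tool units",T.inv().apply([0,0,1]))
X=tcp_from(np.r_[J-.012*u,.21],(80,-67),T);print("prepour",X,"min z of bowl back",X[2]+T.apply([-.010,0,.067])[2])
a=np.array([.523,-.257,.29]);print("travel in tool units @yaw85",T.inv().apply(X-a)/.05)
q=np.array([-.634,.365,1.794,.407,.721,.566])
for k in range(0,15):
    y=5.6+(85-5.6)*k/14; q,e=ik(a,ori(y,23.5),q)
    if k in(0,7,14): print(y,q,e)
for k in range(1,6): q,e=ik(a+(X-a)*k/5,T,q);print(q,e)
E
```

```text
up in tool [ 0.399  0.    -0.917]
one 6deg world-yaw in tool units [ 0.399  0.    -0.917]
prepour [0.599 0.118 0.24 ] min z of bowl back 0.17411258379672784
travel in tool units @yaw85 [6.578 0.865 3.96 ]
5.6 [-0.636  0.156  1.593  0.304  1.099  0.738] 7.519000074466141e-11
45.300000000000004 [-0.693  0.29   1.43   0.415  1.399  0.02 ] 7.533973445106312e-12
85.0 [-0.665  0.447  1.219  0.344  1.701 -0.572] 3.252609293014075e-11
[-0.55   0.39   1.321  0.365  1.619 -0.48 ] 2.220446049250313e-15
[-0.426  0.356  1.39   0.386  1.541 -0.378] 1.6653345369377348e-15
[-0.295  0.346  1.427  0.403  1.467 -0.27 ] 1.1102230246251565e-15
[-0.161  0.36   1.432  0.416  1.398 -0.157] 1.4271361870044075e-11
[-0.031  0.396  1.407  0.422  1.336 -0.042] 1.1102230246251565e-15
```

Call:
play_rows --moves '[{"ax":0,"ay":0,"az":0,"dx":0.08,"dy":0,"dz":-0.18,"grip":5},{"ax":0,"ay":0,"az":0,"dx":0.16,"dy":0,"dz":-0.37,"grip":5},{"ax":0,"ay":0,"az":0,"dx":0.2,"dy":0,"dz":-0.46,"grip":5},{"ax":0,"ay":0,"az":0,"dx":0.2,"dy":0,"dz":-0.46,"grip":5},{"ax":0,"ay":0,"az":0,"dx":0.2,"dy":0,"dz":-0.46,"grip":5},{"ax":0,"ay":0,"az":0,"dx":0.2,"dy":0,"dz":-0.46,"grip":5},{"ax":0,"ay":0,"az":0,"dx":0.2,"dy":0,"dz":-0.46,"grip":5},{"ax":0,"ay":0,"az":0,"dx":0.16,"dy":0,"dz":-0.37,"grip":5},{"ax":0,"ay":0,"az":0,"dx":0.08,"dy":0,"dz":-0.18,"grip":5}]'

```text
clock: 11.28
tool_pos: [0.5266, -0.2571, 0.2906]
ee_rot: [-0.01, 0.979, 0.049, 0.198]
ft_force: [0.3, -0.2, -2.3]
gripper_width: 0.12
grasp_force: 98.3
```

Call:
play_rows --moves '[{"ax":0.2,"ay":0,"az":-0.46,"dx":0,"dy":0,"dz":0,"grip":5},{"ax":0.3,"ay":0,"az":-0.69,"dx":0,"dy":0,"dz":0,"grip":5},{"ax":0.4,"ay":0,"az":-0.92,"dx":0,"dy":0,"dz":0,"grip":5},{"ax":0.4,"ay":0,"az":-0.92,"dx":0,"dy":0,"dz":0,"grip":5},{"ax":0.4,"ay":0,"az":-0.92,"dx":0,"dy":0,"dz":0,"grip":5},{"ax":0.4,"ay":0,"az":-0.92,"dx":0,"dy":0,"dz":0,"grip":5},{"ax":0.4,"ay":0,"az":-0.92,"dx":0,"dy":0,"dz":0,"grip":5},{"ax":0.4,"ay":0,"az":-0.92,"dx":0,"dy":0,"dz":0,"grip":5},{"ax":0.4,"ay":0,"az":-0.92,"dx":0,"dy":0,"dz":0,"grip":5},{"ax":0.4,"ay":0,"az":-0.92,"dx":0,"dy":0,"dz":0,"grip":5}]'

```text
clock: 12.52
tool_pos: [0.5262, -0.2572, 0.2888]
ee_rot: [-0.108, 0.842, 0.501, 0.169]
ft_force: [0.4, 0.3, -0.8]
gripper_width: 0.122
grasp_force: 98.3
```

Call:
play_rows --moves '[{"ax":0.4,"ay":0,"az":-0.92,"dx":0,"dy":0,"dz":0,"grip":5},{"ax":0.4,"ay":0,"az":-0.92,"dx":0,"dy":0,"dz":0,"grip":5},{"ax":0.4,"ay":0,"az":-0.92,"dx":0,"dy":0,"dz":0,"grip":5},{"ax":0.3,"ay":0,"az":-0.69,"dx":0,"dy":0,"dz":0,"grip":5},{"ax":0.16,"ay":0,"az":-0.36,"dx":0,"dy":0,"dz":0,"grip":5}]'

```text
clock: 13.15
tool_pos: [0.5264, -0.2571, 0.2887]
ee_rot: [-0.144, 0.714, 0.67, 0.143]
ft_force: [0.6, 0.2, -1.3]
gripper_width: 0.123
grasp_force: 98.3
```

```bash
python3 go.py .599 .118 .24 85 23.5
```

```text
shift units [6.572 0.998 3.894] pos [ 0.5264 -0.2571  0.2887] x-axis [0.062 0.915 0.397]
turn units [-0.217  0.015  0.168]
[ 0.6  0.2 -1.3] 0.12265363478908975 98.28832905739546 13.15
```

Call:
play_rows --moves '[{"ax":-0.2,"ay":0,"az":0.17,"dx":0.2,"dy":0.03,"dz":0.1,"grip":5},{"ax":0,"ay":0,"az":0,"dx":0.4,"dy":0.05,"dz":0.2,"grip":5},{"ax":0,"ay":0,"az":0,"dx":0.6,"dy":0.09,"dz":0.35,"grip":5},{"ax":0,"ay":0,"az":0,"dx":0.6,"dy":0.09,"dz":0.35,"grip":5},{"ax":0,"ay":0,"az":0,"dx":0.6,"dy":0.09,"dz":0.35,"grip":5},{"ax":0,"ay":0,"az":0,"dx":0.6,"dy":0.09,"dz":0.35,"grip":5},{"ax":0,"ay":0,"az":0,"dx":0.6,"dy":0.09,"dz":0.35,"grip":5},{"ax":0,"ay":0,"az":0,"dx":0.6,"dy":0.09,"dz":0.35,"grip":5},{"ax":0,"ay":0,"az":0,"dx":0.6,"dy":0.09,"dz":0.35,"grip":5}]'

```text
clock: 14.28
tool_pos: [0.585, 0.0162, 0.2587]
ee_rot: [-0.137, 0.722, 0.661, 0.15]
ft_force: [-0.0, 0.6, -1.4]
gripper_width: 0.118
grasp_force: 98.3
```

Call:
play_rows --moves '[{"ax":0,"ay":0,"az":0,"dx":0.5,"dy":0.08,"dz":0.3,"grip":5},{"ax":0,"ay":0,"az":0,"dx":0.45,"dy":0.07,"dz":0.27,"grip":5},{"ax":0,"ay":0,"az":0,"dx":0.35,"dy":0.05,"dz":0.2,"grip":5},{"ax":0,"ay":0,"az":0,"dx":0.2,"dy":0.03,"dz":0.12,"grip":5},{"ax":0,"ay":0,"az":0,"dx":0.1,"dy":0.02,"dz":0.06,"grip":5}]'

```text
clock: 14.9
tool_pos: [0.6059, 0.1049, 0.2468]
ee_rot: [-0.137, 0.722, 0.661, 0.15]
ft_force: [-0.4, 0.2, -2.7]
gripper_width: 0.122
grasp_force: 98.3
```

```bash
python3 go.py .599 .118 .24 85 23.5;python3 log.py; python3 look.py g4 130 85 260 90
```

```text
shift units [ 0.175 -0.161  0.223] pos [0.6059 0.1049 0.2468] x-axis [0.081 0.914 0.397]
turn units [-0.001  0.014 -0.009]
[-0.4  0.2 -2.7] 0.12185639715632372 98.29989748075604 14.9
[-0.052, 0.405, 1.377, 0.418, 1.364, -0.052] [0.6059, 0.1049, 0.2468] [-0.137, 0.722, 0.661, 0.15] 14.9
```

View pics/g4.png

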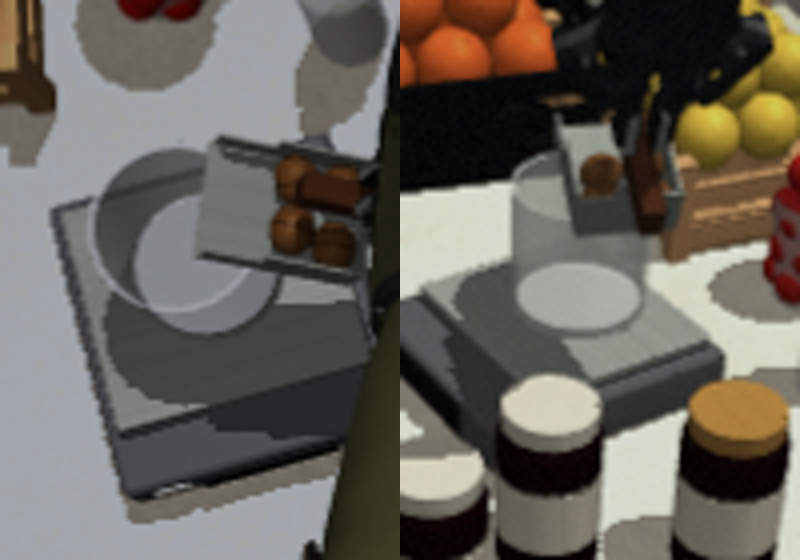

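Four nuts are still in the scoop and the jar is below (top crop: jar rim centre ≈(170,232), lip edge mid ≈(209,197)). I'll check the lip against the model, then plan the tip.

```bash
python3 - <<'E'
from h import *
from ik import *
np.set_printoptions(precision=3,suppress=True)
s=arm.sense();q=s["ee_rot"];Q=R.from_quat([q[1],q[2],q[3],q[0]])
for nm,o in dict(lipL=(.08,-.034,.067),lipR=(.08,.034,.067),lip=(.08,0,.067)).items():
    X=s["tool_pos"]+Q.apply(o);c=proj("top",X);d=proj("side",X);print(nm,X,"top crop",(c-[130,85])*4,"side crop",(d-[260,90])*4+[400,0])
J=np.array([.609,.230]);yaw=85;u=np.array([np.cos(np.radians(yaw)),np.sin(np.radians(yaw))])
prev=None;qq=s["qpos"]
for pitch,z in zip((23.5,12,0,-12,-24,-36,-48,-55),(.21,.20,.195,.19,.185,.18,.178,.178)):
    T=ori(yaw,pitch);X=tcp_from(np.r_[J-.015*u,z],(80,-67),T);qq,e=ik(X,T,qq)
    if prev is not None: print(pitch,X,"shift(prev axes)",prev[1].inv().apply(X-prev[0])/.05,qq[3],round(e,5))
    prev=(X,T)
E
```

```text
lipL [0.581 0.207 0.217] top crop [190.034 252.109] side crop [548.006 122.584]
lipR [0.649 0.201 0.217] top crop [205.702 134.58 ] side crop [646.71 115.46]
lip [0.615 0.204 0.217] top crop [197.906 193.158] side crop [597.509 119.014]
12 [0.6   0.123 0.249] shift(prev axes) [ 0.22  -0.    -0.109] 0.21146111544279872 0.0
0 [0.601 0.135 0.262] shift(prev axes) [ 0.293  0.    -0.206] 2.41140767771588e-10 0.0
-12 [0.602 0.151 0.272] shift(prev axes) [ 0.314 -0.    -0.203] -0.1963652031673434 0.0
-24 [0.604 0.169 0.279] shift(prev axes) [ 0.334 -0.    -0.206] -0.3775820170198302 0.0
-36 [0.605 0.19  0.281] shift(prev axes) [ 0.354 -0.    -0.212] -0.5484841749788413 0.0
-48 [0.607 0.211 0.282] shift(prev axes) [ 0.337  0.    -0.271] -0.718121721741883 0.0
-55 [0.608 0.224 0.282] shift(prev axes) [ 0.175 -0.    -0.185] -0.8206560083244036 0.0
```

Call:
play_rows --moves '[{"ax":0,"ay":0,"az":0,"dx":0.1,"dy":-0.08,"dz":0.11,"grip":5},{"ax":0,"ay":0,"az":0,"dx":0.09,"dy":-0.07,"dz":0.11,"grip":5},{"ax":0,"ay":-1,"az":0,"dx":0.11,"dy":0,"dz":-0.06,"grip":5},{"ax":0,"ay":-1,"az":0,"dx":0.11,"dy":0,"dz":-0.06,"grip":5},{"ax":0,"ay":-0.5,"az":0,"dx":0.08,"dy":0,"dz":-0.05,"grip":5},{"ax":0,"ay":-0.5,"az":0,"dx":0.07,"dy":0,"dz":-0.05,"grip":5}]'

```text
clock: 15.75
tool_pos: [0.6007, 0.1332, 0.2562]
ee_rot: [-0.032, 0.737, 0.675, 0.034]
ft_force: [0.3, -1.1, -2.6]
gripper_width: 0.117
grasp_force: 98.3
```

```bash
python3 go.py .6005 .132 .257 85 5.5
```

```text
shift units [-0.023 -0.002 -0.019] pos [0.6007 0.1332 0.2562] x-axis [0.088 0.992 0.093]
turn units [-0.002  0.027 -0.008]
[ 0.3 -1.1 -2.6] 0.11681100051951014 98.29408764839172 15.75
```

Call:
play_rows --moves '[{"ax":0,"ay":-1,"az":0,"dx":0.13,"dy":0,"dz":-0.11,"grip":5},{"ax":0,"ay":-1,"az":0,"dx":0.15,"dy":0,"dz":-0.1,"grip":5},{"ax":0,"ay":-1,"az":0,"dx":0.16,"dy":0,"dz":-0.1,"grip":5},{"ax":0,"ay":-1,"az":0,"dx":0.16,"dy":0,"dz":-0.1,"grip":5},{"ax":0,"ay":-1,"az":0,"dx":0.17,"dy":0,"dz":-0.1,"grip":5},{"ax":0,"ay":-1,"az":0,"dx":0.17,"dy":0,"dz":-0.11,"grip":5},{"ax":0,"ay":-1,"az":0,"dx":0.17,"dy":0,"dz":-0.11,"grip":5},{"ax":0,"ay":-1,"az":0,"dx":0.17,"dy":0,"dz":-0.13,"grip":5}]'

```text
clock: 16.75
tool_pos: [0.6071, 0.2046, 0.2784]
ee_rot: [0.246, 0.687, 0.629, -0.269]
ft_force: [-0.3, -0.8, -1.0]
gripper_width: 0.123
grasp_force: 98.5
```

```bash
python3 go.py .607 .211 .282 85 -48; python3 look.py g5 130 85 260 90
```

```text
shift units [ 0.045 -0.013 -0.14 ] pos [0.6071 0.2046 0.2784] x-axis [ 0.064  0.732 -0.679]
turn units [-0.004 -0.878 -0.003]
[-0.3 -0.8 -1. ] 0.12330422215439901 98.51010801270604 16.75
```

View pics/g5.png

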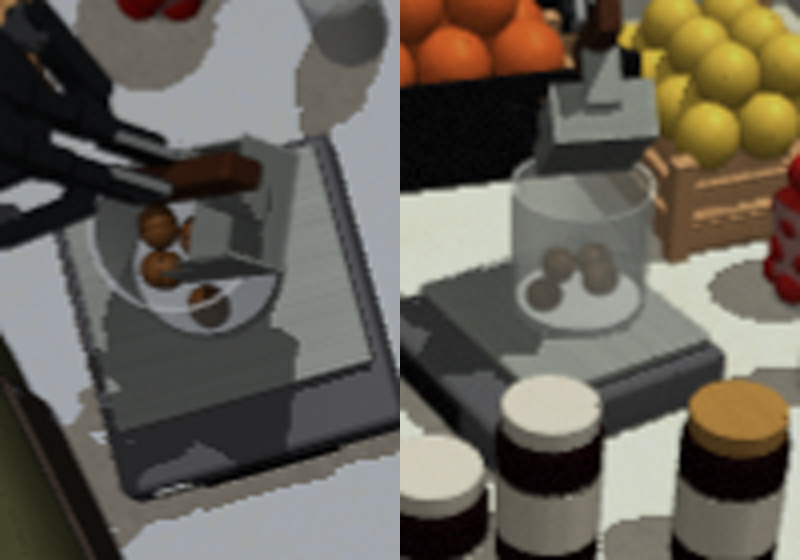

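All four nuts are in the jar. Now I'll level the scoop and centre it above the mouth.

Call:
play_rows --moves '[{"ax":0,"ay":1,"az":0,"dx":-0.1,"dy":0,"dz":-0.1,"grip":5},{"ax":0,"ay":1,"az":0,"dx":0,"dy":0,"dz":0,"grip":5},{"ax":0,"ay":1,"az":0,"dx":0,"dy":0,"dz":0,"grip":5},{"ax":0,"ay":1,"az":0,"dx":0,"dy":0,"dz":0,"grip":5},{"ax":0,"ay":1,"az":0,"dx":0,"dy":0,"dz":0,"grip":5},{"ax":0,"ay":1,"az":0,"dx":0,"dy":0,"dz":0,"grip":5},{"ax":0,"ay":1,"az":0,"dx":0,"dy":0,"dz":0,"grip":5},{"ax":0,"ay":0.12,"az":0,"dx":0,"dy":0,"dz":0,"grip":5},{"ax":0,"ay":0,"az":0,"dx":0,"dy":0,"dz":0,"grip":5}]'

```text
clock: 17.98
tool_pos: [0.6071, 0.2034, 0.2857]
ee_rot: [-0.001, 0.738, 0.675, 0.001]
ft_force: [0.3, -0.4, -1.5]
gripper_width: 0.123
grasp_force: 98.4
```

```bash
python3 go.py .606 .197 .249 85 0
```

```text
shift units [-0.13  -0.011  0.734] pos [0.6071 0.2034 0.2857] x-axis [0.089 0.996 0.001]
turn units [-0.    -0.014 -0.014]
[ 0.3 -0.4 -1.5] 0.1229864753606283 98.4370082616806 17.975
```

Call:
play_rows --moves '[{"ax":0,"ay":0,"az":0,"dx":-0.13,"dy":0,"dz":0.2,"grip":5},{"ax":0,"ay":0,"az":0,"dx":0,"dy":0,"dz":0.25,"grip":5},{"ax":0,"ay":0,"az":0,"dx":0,"dy":0,"dz":0.2,"grip":5},{"ax":0,"ay":0,"az":0,"dx":0,"dy":0,"dz":0.05,"grip":5},{"ax":0,"ay":0,"az":0,"dx":0,"dy":0,"dz":0,"grip":5},{"ax":0,"ay":0,"az":0,"dx":0,"dy":0,"dz":0,"grip":5}]'

```text
clock: 18.73
tool_pos: [0.6068, 0.1973, 0.2508]
ee_rot: [-0.001, 0.738, 0.675, 0.001]
ft_force: [0.5, 0.5, -0.8]
gripper_width: 0.12
grasp_force: 98.4
```

```bash
python3 go.py .606 .197 .249 85 0; python3 look.py g6 130 85 260 90; python3 - <<'E'
from h import *
from scipy.spatial.transform import Rotation as R
s=arm.sense();q=s["ee_rot"];Q=R.from_quat([q[1],q[2],q[3],q[0]])
for nm,o in dict(lipL=(.08,-.034,.067),lipR=(.08,.034,.067),backtopL=(-.01,-.034,.029),backbotL=(-.01,-.034,.067),barfront=(.04,0,-.012)).items():
    X=s["tool_pos"]+Q.apply(o);print(nm,((proj("top",X)-[130,85])*4).round(),((proj("side",X)-[260,90])*4+[400,0]).round())
X=np.array([.609,.23,.155]);print("rim c",((proj("top",X)-[130,85])*4).round(),((proj("side",X)-[260,90])*4+[400,0]).round())
E
```

```text
shift units [-0.008 -0.015  0.037] pos [0.6068 0.1973 0.2508] x-axis [0.088 0.996 0.003]
turn units [ 0.002 -0.026 -0.008]
[ 0.5  0.5 -0.8] 0.1202764146473866 98.42826750129461 18.725
lipL [ 75. 264.] [518. 119.]
lipR [ 91. 150.] [611. 112.]
backtopL [218. 266.] [542. 129.]
backbotL [230. 281.] [541. 180.]
barfront [119. 178.] [580.  35.]
rim c [175. 229.] [575. 183.]
```

View pics/g6.png

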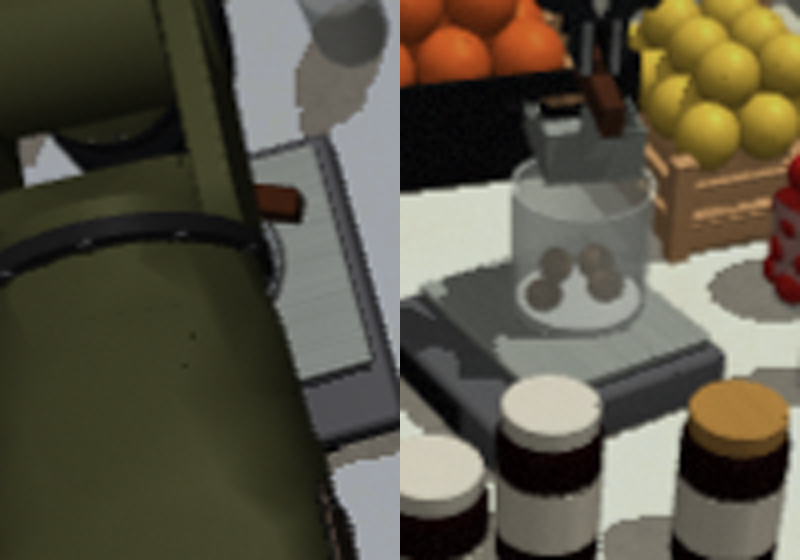

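The side view shows the scoop level above the mouth, its back bottom edge at (543,178) against (541,180) in the model. That is about 26 mm above the rim. The four nuts are in the jar and the jam jars haven't moved, so I'm handing in.

```bash
python3 -c "
from workcell import arm
print(abs(arm.sense()['joint_velocities']).max());print(arm.close_job())"
```

```text
0.0021225960691982414
the job is handed in; nothing more can be done
None
```

The job is handed in at 18.7 s: four walnuts are in the jar on the scale, and the scoop is still held, level and centred about 26 mm above the jar's mouth, touching neither jar nor scale.

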